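# Seat the adapter plate and hold the sprung arm wound to its stop

### The arm

A 6-joint arm with a two-finger parallel gripper is mounted at the origin on the work surface. World frame = base frame: x ahead of the robot, y to its left, z up, the work surface at z = 0. Lengths are in m, angles in rad, forces in N, time in s.
With the tool pointing down it reaches from about 0.375 to 0.975 m from the base axis. Payload 3.8 kg.
Tool frame: the origin (TCP) lies at the very end of the fingers, on their centre line; the grasp point (between the pads) lies bot.hold_point_z behind it (bot.hold_point_z is the distance from the TCP to the grasp point, in m); z points along the fingers, y is the line along which they close (so a half turn about z gives the same grasp; the last joint's range is limited). The gripper opens to 85 mm and grips with 20 to 120 N. Pads are 22 mm wide; open, the fingers measure 114 mm over their backs; the gripper's body (76 mm by 85 mm) begins 54 mm behind the grasp point. The pads swing forward as they close: fully open they stand 13 mm farther back than shut.
Start: joints at [-1.23, 0.264, 1.604, -0, 1.274, -0.037], TCP at [0.249, -0.627, 0.231] pointing down, gripper open.
Joint ranges: [-2.63, 2.63], [-0.94, 2.18], [0.31, 2.57], [-1.31, 4.45], [0, 2.66], [-2.55, 2.55]. Speed limits (rad/s): [2.57, 2.57, 3.14, 3.14, 3.14, 3.14].

### API

Orientations are given as a rotation vector (axis times angle).
In Python, from workcell import bot, eyes gives the robot as it stands (bot), with the cameras (eyes).
- The arm moves only by the tool creep_tool, called after "Emit:" as name([rows], argument=value, ...), one row to a line, values as JSON. Schema: {"type":"object","properties":{"steps":{"type":"array","items":{"type":"array","prefixItems":[{"type":"array","items":{"type":"number"},"minItems":3,"maxItems":3},{"type":"number"}],"minItems":2,"maxItems":2},"minItems":1,"maxItems":5},"jaw":{"type":"number"},"grip_force":{"type":"number"},"only":{"type":"string"},"quiet":{"type":"boolean"},"lines":{"type":"string"}},"required":["steps"],"additionalProperties":false}. steps is a list of rows, 1 to 5 of them, each written [[dx, dy, dz], turn]: dx, dy, dz in a scale on which 1.0 is 0.25 m, then a turn about the tool's z in a scale on which 1.0 is pi/2 rad; each row shifts and turns the commanded pose from where the row before left it, along the tool's axes as they then stand; what a row does not reach is not made up. A row lasts 1/8 s, in which the tool goes at most 0.0625 m and 0.188 rad, less where a joint would pass 70% of its speed; a pose out of reach is approached as far as the arm can. jaw is the opening from 0.0 (shut) to 1.0 (fully open), set as the call begins (left out keeps the last). The fingers move at their own pace and stop on an object; grip_force is the grip in N (left out, the last holds). Time passes only in rows, so rows that do not move let the fingers close. The tool returns the time, the measured TCP pose, the force, the opening and the grip force at its end. only (a regular expression) keeps the lines of the reply that match it, lines (a string "A,B") keeps lines A to B, and quiet returns only ok. Input that does not fit is refused with a message, and nothing moves.
- bot.read_state(): the state, without advancing time (a new reading comes with each control period).
- eyes.read_camera(name): name is "side" or "top"; returns the picture (420x560x3 uint8, red, green, blue); there is no depth.
- eyes.camera_info(name): a dict with "intrinsics" (3x3 intrinsics, pixels), "k1" (the pictures are not rectified: a ray, as slopes to the right and down, at radius r is drawn at 1 + k1 r^2 times it, then the intrinsics apply), "extrinsics" (4x4, takes a point from camera to world coordinates). Camera axes: x right, y down, z forward; pixel columns grow to the right and rows downward; lengths in m; the calibration is good to about 2 mm. A picture is of the moment at which its call begins. camera_info takes no time and is no camera call.
- bot.finish_job(): hands the job in; it is judged then, once.
The state is a dict: "time": time; "q": joint angles; "joint_vel": joint speeds; "joint_torque": joint torques, N m; "tool_pos": TCP position; "tcp_rot": TCP orientation; "wrist_force": force on the tool from outside, world axes, zero at the start; "torque": the same for the moment, N m; "width": opening from 0.0 (shut) to 1.0 (fully open); "grip_force": force on a finger pad.
Only numpy, scipy, OpenCV 4.12 (cv2) and the standard library are available. Lean on these libraries where they do the work, as an engineer would, in place of code of your own. Each camera call takes 0.05 s, during which the arm holds its last target. There are 200 camera calls.

### The job

On the plate carrier on the bench, first press the raised end of the loose adapter plate down so that the plate sits level and fully down on its bed between the guides, while the sprung arm is still swung clear of it. Then push the arm by its upright post round against its spring, over the plate, until it reaches its stop, and keep holding it there: finish while the gripper is still holding the arm at the stop, because a colleague will then put in the lock screw. Leave the other things on the bench where they are.

Things in the scene. Friction and masses are not known exactly. Their poses are not given: they have to be found in the camera images.
- carrier: Plate carrier fixed to the bench: grey base, its x -75 to 75, y -132.5 to 82.5 mm, 30 mm high. Origin on the bench under the middle of the plate bed, z up. The bed is 86 x 128 mm, its top 36 mm above the bench, with eight small dark guides round it (tops at 51 mm, 1.5 mm clear of the plate). A pivot body at x 0, y -100 mm carries the sprung arm.
- plate: Loose aluminium plate 86 (x) x 128 (y) x 8 mm, 0.22 kg, 24 dark round marks. Origin mid underside, axes as the carrier's. Starts cocked: -y end (by the pivot) 11 to 15 mm up on the lift bar, +y end on the bed. Press 4 to 10 N down on its centre line about 42 mm from its middle towards -y; it stays down. When level its underside is 36, its top 44 mm above the bench.
- lift_bar (a joint): Steel lift bar 50 x 8 mm across the bed at carrier y -52 mm, under the plate: height of its top above the bed in m, 0 = flush (down), at most 0.013. Stiff sliding fit, about 4.5 N: stays wherever it is pushed.
- swing_hinge (a joint): Arm angle, rad, about the upright pivot: 0 = rest, swung clear, nearly along the carrier's -x; grows clockwise seen from above; 1.4 = stop, arm along the carrier's +y over the plate. Arm direction in the carrier frame, anticlockwise from +x, is 2.971 - value. A spring always drives it back to 0 (at the post about 3 N at rest, 6.5 N at the stop).
- swing_arm: The turning arm: aluminium bar 16 mm wide, 8 mm thick, reaching 121 mm from the pivot, underside 54 and top 62 mm above the bench (10 mm above the level plate, but it fouls the raised one), with a black upright round post near its end. Origin on the pivot axis at the height of the bar's top.
- pivot (a point): Point on the arm's pivot axis at the height of the bar's top, 62 mm above the bench; at carrier x 0, y -100 mm.
- post_grip (a point): Point on the axis of the black post, 110 mm from the pivot axis, 88 mm above the bench. The post is 14 mm in diameter, from 62 to 105 mm above the bench; pinch it from above or push it.
- screwdriver: Bystander: screwdriver 190 mm long lying beyond the carrier (+x side of it); origin under its middle.
- tape_roll: Bystander: clear tape roll, 84 mm across, 24 mm high, lying flat at the carrier's +y end; origin under its centre.
- wash_bottle: Bystander: white bottle, 64 mm across, 150 mm high, standing past the carrier's far +y corner; origin under its centre.
- tip_box: Bystander: grey box 85 x 120 x 55 mm past the carrier's far -y corner; origin under its centre.
- screw_tray: Bystander: small white tray 85 x 75 x 24 mm with screws at the carrier's -y end; origin under its centre.
- wrench: Bystander: wrench 150 mm long lying flat before the carrier's near +y corner; origin under its middle.

How it is judged:
On the way, in this order (a step that is already met when the one before it is completed fails the run):
1. the plate is pressed level and fully down on its bed while the arm is still swung clear (angle between plate's own z axis and vertical below 0.035 rad and z of plate in the frame of carrier between 0.033 and 0.0385 m and horizontal distance between plate and carrier below 0.006 m and value of joint lift_bar below 0.003 m and value of joint swing_hinge below 0.35 rad), for 0.2 s.
2. the gripper holds the arm wound to its stop (value of joint swing_hinge above 1.33 rad and velocity of joint swing_hinge between -0.15 and 0.15 rad/s and contact force between the fingers and swing_arm above 1.5 N), for 0.3 s.
At the end, for the whole second after the job is handed in: The arm stands within 0.07 rad of its stop (joint above 1.33 of 1.4), still (under 0.15 rad/s), with the fingers bearing on it with more than 1.5 N, and the plate lies level (under 0.035 rad), its underside 33 to 38.5 mm above the bench and its middle within 6 mm of the bed's (all of step 2 and angle between plate's own z axis and vertical below 0.035 rad and z of plate in the frame of carrier between 0.033 and 0.0385 m and horizontal distance between plate and carrier below 0.006 m); the arm keeps its last pose, push and grip.
It fails at once if a bystander is moved more than 30 mm (distance of any of screwdriver, tape_roll, wash_bottle, tip_box, screw_tray, wrench from where it was at the start of the episode above 0.03 m).
It also fails if it takes over 45 s, if anything falls off the work surface, if the arm or the gripper's body presses on something with over 40 N, if the wrist force passes 120 N, or if a joint passes its speed limit or range.

## Working session

There is one attempt and no reset: what is moved stays moved. The work goes in short steps, Python scripts to look and compute and a tool call to move; the robot and the scene stay as the last step left them, time stands still between calls to the robot, and variables do not carry over. Pictures are saved under pics/ and viewed, at most 10 in all, crops included, and the job is handed in when it is done.

```bash
ls; mkdir -p pics
```

Run:
```python
from workcell import bot, eyes
import cv2
for n in("side","top"):
    cv2.imwrite(f"pics/{n}0.png",eyes.read_camera(n)[:,:,::-1]); print(n,eyes.camera_info(n))
print(bot.read_state(),bot.hold_point_z)
```

```text
pics
workcell.py
side {'intrinsics': array([[524.10670741,   0.        , 290.5016667 ],
       [  0.        , 524.10670741, 208.70155054],
       [  0.        ,   0.        ,   1.        ]]), 'k1': -0.17765635051607623, 'extrinsics': array([[ 0.85685702, -0.38895619,  0.33839197,  0.26626137],
       [-0.51554839, -0.64334865,  0.56596146, -0.54939408],
       [-0.0024302 , -0.65940549, -0.75178355,  0.81604105],
       [ 0.        ,  0.        ,  0.        ,  1.        ]])}
top {'intrinsics': array([[429.15780973,   0.        , 274.93706982],
       [  0.        , 429.15780973, 204.80910106],
       [  0.        ,   0.        ,   1.        ]]), 'k1': -0.11301764193451098, 'extrinsics': array([[ 0.00559639, -0.99615765,  0.08739921,  0.5075995 ],
       [-0.9999055 , -0.00667198, -0.01201942, -0.00484152],
       [ 0.01255636, -0.08732369, -0.99610085,  0.99173859],
       [ 0.        ,  0.        ,  0.        ,  1.        ]])}
{'time': 0.1, 'q': array([-1.22986533e+00,  2.64646186e-01,  1.60531221e+00,  1.83911840e-05,
        1.27368871e+00, -3.69350760e-02]), 'joint_vel': array([-6.39294926e-05, -3.50320272e-03, -2.57766436e-03, -7.35950632e-06,
        4.03862474e-04, -2.43683258e-03]), 'joint_torque': array([ 2.24060141e-04, -5.16708112e+01, -3.68589342e+01,  4.88470448e-06,
        6.30678929e-03, -1.31876308e-05]), 'tool_pos': array([ 0.24878333, -0.62673548,  0.23006745]), 'tcp_rot': array([-3.08369290e+00, -5.89635492e-01,  4.61036004e-04]), 'wrist_force': array([ 0.06382255,  0.26005596, -0.52179172]), 'torque': array([-0.03419552,  0.02282812,  0.08397126]), 'grip_force': 0.0, 'width': 0.9981475637765306} 0.0187
```

View pics/side0.png

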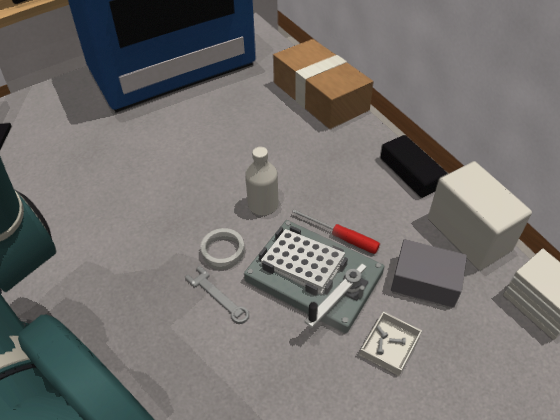

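View pics/top0.png

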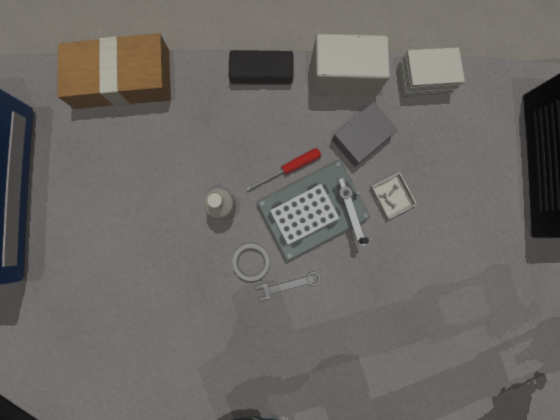

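The side view shows the plate at about (303,258), the pivot at (353,280) and the black post at (313,312). In the top view the plate is at (306,213), the pivot at (347,192) and the post at (363,241). Next I'll zoom in on both.

Create h.py:
```python
import numpy as np,cv2
from workcell import bot, eyes
from scipy.optimize import brentq
I={n:eyes.camera_info(n) for n in("side","top")}
def ray(n,p):
    c=I[n];K=c["intrinsics"];d=(np.array(p,float)-K[:2,2])/K[0,0];rd=np.hypot(*d)
    r=brentq(lambda r:r*(1+c["k1"]*r*r)-rd,0,1.2); d=d*(r/rd)
    E=c["extrinsics"];v=E[:3,:3]@np.r_[d,1];return E[:3,3],v/np.linalg.norm(v)
def plane(n,p,z):
    o,v=ray(n,p);return o+v*(z-o[2])/v[2]
def tri(ps,pt):
    (a,u),(b,w)=ray("side",ps),ray("top",pt)
    s=np.linalg.lstsq(np.c_[u,-w],b-a,rcond=None)[0];A=a+u*s[0];B=b+w*s[1]
    return (A+B)/2,np.linalg.norm(A-B)
def proj(n,P):
    c=I[n];E=c["extrinsics"];q=E[:3,:3].T@(np.array(P)-E[:3,3]);d=q[:2]/q[2]
    return c["intrinsics"][:2,2]+c["intrinsics"][0,0]*d*(1+c["k1"]*(d@d))
```

Run:
```python
from h import *
a=cv2.imread("pics/side0.png")[215:335,235:395];b=cv2.imread("pics/top0.png")[155:275,245:405]
cv2.imwrite("pics/zoom.png",np.vstack([cv2.resize(x,None,fx=2.5*1,fy=2.5,interpolation=2) for x in(a,b)]))
print(tri((313,303),(363.5,240.5)),tri((303,258),(306,213)),tri((354,274),(346,190)))
```

```text
(array([ 0.51358322, -0.20042017,  0.10553271]), np.float64(0.002993198077836838)) (array([ 0.57161604, -0.08439687,  0.04760037]), np.float64(0.0024843082327690533)) (array([ 0.62120999, -0.17036895,  0.06656082]), np.float64(0.0023334820300060562))
```

View pics/zoom.png

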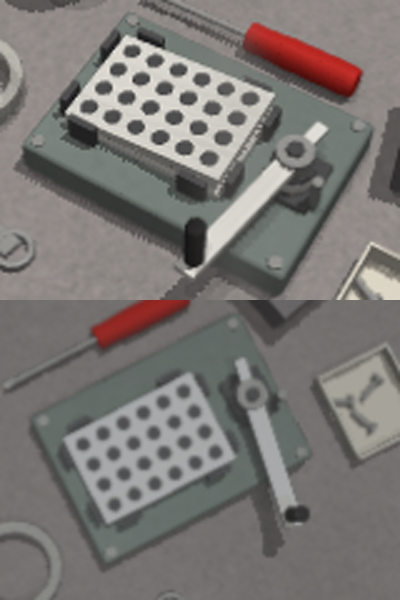

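The zoom shows the plate's 24 marks clearly in both views, with the pivot hub at zoom (296,150)/(252,395) and the post at zoom (195,240)/(297,515). The arm is swung clear. I'll triangulate the marks, the post and the hub.

Create m.py:
```python
from h import *
def marks(n,img,box):
    x0,y0,x1,y1=box;g=cv2.cvtColor(img[y0:y1,x0:x1],cv2.COLOR_BGR2GRAY);g=cv2.resize(g,None,fx=6,fy=6,interpolation=cv2.INTER_CUBIC)
    p=cv2.SimpleBlobDetector_Params();p.filterByArea=True;p.minArea=60;p.maxArea=1500;p.filterByCircularity=False;p.filterByInertia=True;p.minInertiaRatio=.35;p.filterByConvexity=True;p.minConvexity=.85;p.minDistBetweenBlobs=15;p.thresholdStep=5;p.minThreshold=40
    k=cv2.SimpleBlobDetector_create(p).detect(g)
    return np.array([((a.pt[0]+.5)/6-.5+x0,(a.pt[1]+.5)/6-.5+y0) for a in k])
def plate(s,t,bs=(255,222,352,292),bt=(267,182,343,248)):
    A,B=marks("side",s,bs),marks("top",t,bt)
    out=[]
    a=np.array([plane("side",q,.048)[:2] for q in A]);b=np.array([plane("top",q,.048)[:2] for q in B])
    for i in range(len(a)):
        d=np.hypot(*(b-a[i]).T);j=d.argmin()
        if d[j]<.0095:
            P,e=tri(A[i],B[j])
            if e<.005: out.append(P)
    out=np.array(out);return len(A),len(B),out
```

Run:
```python
from m import *
s,t=cv2.imread("pics/side0.png"),cv2.imread("pics/top0.png")
na,nb,P=plate(s,t);print(na,nb,len(P));c=P.mean(0);u,sv,vt=np.linalg.svd(P-c)
print("ctr",c,vt,sv); r=cv2.minAreaRect((P[:,:2]*1000).astype(np.float32));print(r)
print("z",np.round(P[:,2]*1000))
# post dark mask
for n,im,b in(("side",s,(300,290,325,325)),("top",t,(350,228,375,250))):
    x0,y0,x1,y1=b;m=(im[y0:y1,x0:x1].max(2)<45).astype(np.uint8);ys,xs=np.nonzero(m);print(n,len(xs),xs.min()+x0,xs.max()+x0,ys.min()+y0,ys.max()+y0,xs.mean()+x0,ys.mean()+y0)
    print('\n'.join(''.join('#' if v else '.' for v in r) for r in m))
```

```text
26 25 25
ctr [ 0.5705658  -0.07942578  0.05028023] [[ 0.44582583 -0.88942087  0.10084565]
 [-0.89404699 -0.44797055  0.00153595]
 [-0.04380978  0.09084552  0.9949009 ]] [0.16992695 0.11001566 0.00066733]
((570.7438354492188, -80.64442443847656), (60.20275115966797, 99.62273406982422), 27.705894470214844)
z [47. 54. 51. 49. 51. 48. 49. 46. 51. 47. 49. 45. 45. 47. 46. 56. 53. 53.
 51. 47. 56. 55. 56. 53. 49.]
side 128 306 315 290 321 311.4921875 309.984375
......######.............
.......#####.............
..........###............
.........................
.........................
.........................
.........................
.........................
.........................
.........................
.........................
.........................
.........................
...........####..........
..........####...........
.........######..........
.........####............
.........####............
.........#####.#.........
.........#######.........
.........#######.........
.........#######.........
.........#######.........
.........#######.........
........########.
[... 175 characters left out ...]
.##............
.........................
.........................
.........................
top 12 360 362 239 242 361.0 240.5
.........................
.........................
.........................
.........................
.........................
.........................
.........................
.........................
.........................
.........................
.........................
..........###............
..........###............
..........###............
..........###............
.........................
.........................
.........................
.........................
.........................
.........................
.........................
```

Marks: the plate's centre is about (0.571,-0.081), its top is at z≈0.050, and it tilts 0.1 rad, rising towards (0.446,-0.89). That agrees with the text: 44 + 6.5 mm at the middle. The predicted post position from this frame is (0.510,-0.2015), against (0.5136,-0.2004,0.1055) measured. Now I'll move above the press point (0.589,-0.118) with the fingers shut.

The manual's scale: shifts go in shares of 0.25 m and turns go in shares of pi/2 rad. Converting my numbers, 0.042 m / 0.25 = 0.168, -0.029 m / 0.25 = -0.116.

Emit:
creep_tool([
  [[0.168,-0.116,0.02],0],
  [[0.168,-0.116,0.02],0],
  [[0.168,-0.116,0.02],0],
  [[0.168,-0.116,0.02],0],
  [[0.168,-0.116,0.02],0],
], jaw=0, grip_force=20)

```text
time: 0.72
tool_pos: [0.3911, -0.4134, 0.2056]
tcp_rot: [-3.085, -0.589, 0.0]
wrist_force: [0.0, -0.9, -0.1]
width: -0.005
grip_force: 0.0
```

Emit:
creep_tool([
  [[0.168,-0.116,0.02],0],
  [[0.168,-0.116,0.02],0],
  [[0.168,-0.116,0.02],0],
  [[0.168,-0.116,0.02],0],
  [[0.168,-0.116,0.02],0],
])

```text
time: 1.35
tool_pos: [0.5328, -0.2013, 0.1807]
tcp_rot: [-3.085, -0.59, 0.001]
wrist_force: [0.2, -0.7, -0.7]
width: -0.003
grip_force: 0.0
```

Emit:
creep_tool([
  [[0.168,-0.116,0.02],0],
  [[0.168,-0.116,0.02],0],
])

```text
time: 1.6
tool_pos: [0.5895, -0.1164, 0.1707]
tcp_rot: [-3.086, -0.59, 0.001]
wrist_force: [0.4, -0.6, -0.4]
width: 0.003
grip_force: 0.0
```

Create st.py:
```python
from h import *
from scipy.spatial.transform import Rotation as R
def to(P,yaw_y=None):
    s=bot.read_state();M=R.from_rotvec(s["tcp_rot"]).as_matrix()
    print("t",s["time"],"pos",s["tool_pos"].round(4),"F",s["wrist_force"].round(2),"w",round(s["width"],3),"q",s["q"].round(2))
    print("zaxis",M[:,2].round(3),"yaw_y deg",np.degrees(np.arctan2(M[1,1],M[0,1])).round(1),"tool delta",(M.T@(np.array(P)-s["tool_pos"])).round(4))
```

```bash
python3 -c "
from st import *; to([.589,-.118,.065])"
```

```text
t 1.6 pos [ 0.5895 -0.1164  0.1707] F [ 0.38 -0.59 -0.45] w 0.003 q [-0.24  0.17  1.83 -0.    1.14  0.96]
zaxis [-0.001  0.    -1.   ] yaw_y deg -68.3 tool delta [-0.001   0.0013  0.1057]
```

To row units: 0.04 m / 0.25 = 0.16, 0.026 m / 0.25 = 0.104.

Emit:
creep_tool([
  [[0,0.004,0.16],0],
  [[0,0,0.16],0],
  [[0,0,0.104],0],
  [[0,0,0.008],0],
  [[0,0,0],0],
])

```text
time: 2.22
tool_pos: [0.5898, -0.1191, 0.0638]
tcp_rot: [3.086, 0.59, 0.001]
wrist_force: [0.2, 0.1, -0.2]
width: 0.001
grip_force: 0.0
```

Emit:
creep_tool([
  [[0,0,0.012],0],
  [[0,0,0.012],0],
  [[0,0,0.012],0],
  [[0,0,0],0],
])

```text
time: 2.72
tool_pos: [0.5899, -0.1191, 0.0546]
tcp_rot: [3.085, 0.59, 0.001]
wrist_force: [0.7, -0.3, 0.9]
width: 0.001
grip_force: 0.3
```

Run:
```python
from st import *
to([.589,-.118,.044])
a=cv2.cvtColor(eyes.read_camera("side"),4)[215:335,235:395]; b=cv2.cvtColor(eyes.read_camera("top"),4)[155:275,245:405]
cv2.imwrite("pics/z2.png",np.vstack([cv2.resize(x,None,fx=2.5,fy=2.5,interpolation=2) for x in(a,b)]))
```

```text
t 2.725 pos [ 0.5899 -0.1191  0.0546] F [ 0.68 -0.32  0.9 ] w 0.001 q [-0.24  0.29  1.92 -0.    0.93  0.95]
zaxis [ 0.001 -0.    -1.   ] yaw_y deg -68.4 tool delta [-0.0004 -0.0014  0.0106]
```

View pics/z2.png

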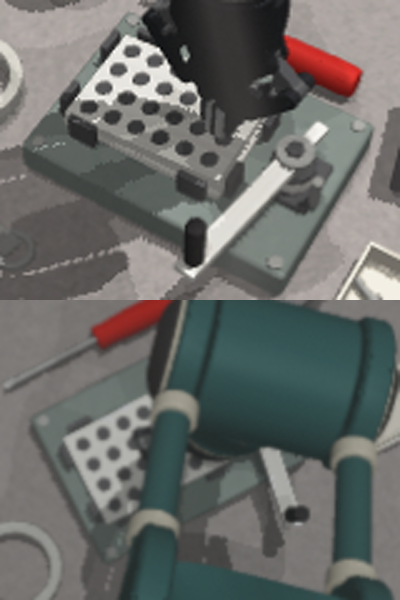

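The shut fingertips (zoom (220,130)) are just over the centre line near the plate's raised end, inside the guides. First contact is at z=0.0546, so I'll press now.

To row units: 0.002 m / 0.25 = 0.008.

Emit:
creep_tool([
  [[0,0,0.008],0],
  [[0,0,0.008],0],
  [[0,0,0.008],0],
  [[0,0,0.008],0],
  [[0,0,0],0],
])

```text
time: 3.45
tool_pos: [0.5899, -0.1192, 0.0462]
tcp_rot: [3.085, 0.59, 0.001]
wrist_force: [2.1, -1.5, 3.6]
width: -0.001
grip_force: 1.6
```

Emit:
creep_tool([
  [[0,0,0.004],0],
  [[0,0,0.004],0],
  [[0,0,0],0],
])

```text
time: 3.82
tool_pos: [0.5898, -0.119, 0.0444]
tcp_rot: [3.085, 0.59, 0.001]
wrist_force: [1.8, -3.8, 4.1]
width: -0.0
grip_force: 2.1
```

To row units: 0.001 m / 0.25 = 0.004, 0.0005 m / 0.25 = 0.002.

Emit:
creep_tool([
  [[0,0,0.004],0],
  [[0,0,0.002],0],
  [[0,0,0],0],
])

```text
time: 4.2
tool_pos: [0.5898, -0.1191, 0.0441]
tcp_rot: [3.085, 0.59, 0.001]
wrist_force: [-0.9, -3.0, 9.9]
width: 0.0
grip_force: 5.5
```

The plate bottomed at z=0.0441 with 9.9 N. I'll lift and retreat to check it in both views.

To row units: -0.05 m / 0.25 = -0.2, -0.04 m / 0.25 = -0.16.

Emit:
creep_tool([
  [[0,0,-0.04],0],
  [[0,0,-0.16],0],
  [[0,0,-0.2],0],
  [[0,0,-0.12],0],
])

```text
time: 4.7
tool_pos: [0.5892, -0.1181, 0.1744]
tcp_rot: [-3.085, -0.59, -0.0]
wrist_force: [0.1, -0.0, -0.1]
width: 0.002
grip_force: 0.0
```

Emit:
creep_tool([
  [[-0.176,0.12,0],0],
  [[-0.176,0.12,0],0],
  [[-0.176,0.12,0],0],
  [[-0.176,0.12,0],0],
  [[-0.176,0.12,0],0],
], jaw=0.6)

```text
time: 5.32
tool_pos: [0.4384, -0.3392, 0.1716]
tcp_rot: [-3.082, -0.59, 0.002]
wrist_force: [-0.2, -0.8, 0.9]
width: 0.603
grip_force: 0.0
```

Emit:
creep_tool([
  [[-0.12,0.08,0],0],
  [[0,0,0],0],
])

```text
time: 5.58
tool_pos: [0.4176, -0.3696, 0.1716]
tcp_rot: [-3.084, -0.584, 0.003]
wrist_force: [0.1, 0.6, -0.4]
width: 0.596
grip_force: 0.0
```

Run:
```python
from m import *
from st import to
s=cv2.cvtColor(eyes.read_camera("side"),4);t=cv2.cvtColor(eyes.read_camera("top"),4)
cv2.imwrite("pics/s3.png",s);cv2.imwrite("pics/t3.png",t)
na,nb,P=plate(s,t);print(na,nb,len(P))
for _ in range(3):
    c=P.mean(0);n=np.linalg.svd(P-c)[2][2];P=P[abs((P-c)@n)<.003]
c=P.mean(0);u,sv,vt=np.linalg.svd(P-c);print("ctr",c,"n",vt[2],"main",vt[0],len(P)); print(cv2.minAreaRect((P[:,:2]*1000).astype(np.float32)))
cv2.imwrite("pics/z3.png",np.vstack([cv2.resize(x,None,fx=2.5,fy=2.5,interpolation=2) for x in(s[215:335,235:395],t[155:275,245:405])]))
to([.512,-.201,.16])
```

```text
1 25 0<stdin>:7: RuntimeWarning: Mean of empty slice.
  ret = ret.dtype.type(ret / rcount)
Traceback (most recent call last):
numpy.linalg.LinAlgError: 1-dimensional array given. Array must be at least two-dimensional
```

The robot blocks the side view here, so I'll retreat further.

To row units: -0.044 m / 0.25 = -0.176, 0.03 m / 0.25 = 0.12.

Emit:
creep_tool([
  [[-0.176,0.12,0],0],
  [[-0.176,0.12,0],0],
  [[-0.176,0.12,0],0],
  [[-0.176,0.12,0],0],
  [[0,0,0],0],
])

```text
time: 6.3
tool_pos: [0.2996, -0.547, 0.1723]
tcp_rot: [-3.086, -0.586, 0.0]
wrist_force: [0.7, -0.0, -0.6]
width: 0.598
grip_force: 0.0
```

Create chk.py:
```python
import sys
from m import *
from st import to
k=sys.argv[1]
s=cv2.cvtColor(eyes.read_camera("side"),4);t=cv2.cvtColor(eyes.read_camera("top"),4)
cv2.imwrite(f"pics/z{k}.png",np.vstack([cv2.resize(x,None,fx=2.5,fy=2.5,interpolation=2) for x in(s[215:335,235:395],t[155:275,245:405])]))
cv2.imwrite(f"pics/s{k}.png",s);cv2.imwrite(f"pics/t{k}.png",t)
to([.512,-.201,.16])
na,nb,P=plate(s,t);print(na,nb,len(P))
if len(P)>6:
  for _ in range(3):
    c=P.mean(0);n=np.linalg.svd(P-c)[2][2];P=P[abs((P-c)@n)<.003]
  c=P.mean(0);u,sv,vt=np.linalg.svd(P-c);print("ctr",c,"n",vt[2],"main",vt[0],len(P)); print(cv2.minAreaRect((P[:,:2]*1000).astype(np.float32)))
```

```bash
python3 chk.py 4
```

```text
t 6.4 pos [ 0.3012 -0.5444  0.1721] F [ 0.14 -0.29 -0.53] w 0.605 q [-1.11  0.21  1.78  0.    1.15  0.09]
zaxis [-0.     0.002 -1.   ] yaw_y deg -68.3 tool delta [ 0.3227 -0.2414  0.0128]
25 25 24
ctr [ 0.5710867  -0.08119516  0.0441868 ] n [8.23533895e-04 3.40900497e-03 9.99993850e-01] main [ 0.46299614 -0.88635637  0.00264032] 24
((571.0468139648438, -81.18341064453125), (60.25355911254883, 99.93498992919922), 27.574098587036133)
```

View pics/z4.png

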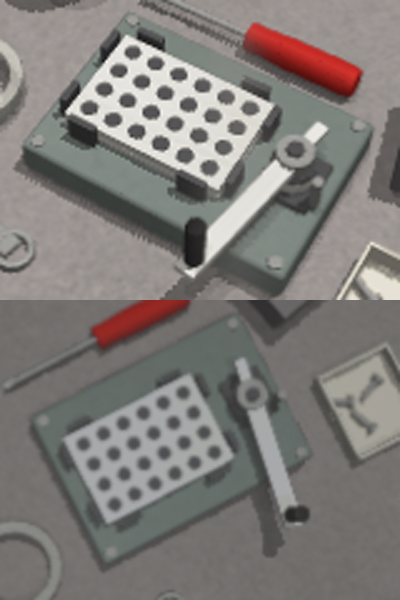

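The plate is level: all 24 marks lie at z=0.0442, tilt 0.003, centre (0.571,-0.081), carrier yaw 27.6°. The arm is still at rest, with the post (zoom side (195,240)) at about (0.5126,-0.2025). Next I'll go over the post with the fingers open.

To row units: 0.0404 m / 0.25 = 0.1616, -0.03 m / 0.25 = -0.12.

Emit:
creep_tool([
  [[0.1616,-0.12,0],0],
  [[0.1616,-0.12,0],0],
  [[0.1616,-0.12,0],0],
  [[0.1616,-0.12,0],0],
  [[0.1616,-0.12,0],0],
])

```text
time: 7.02
tool_pos: [0.4342, -0.3277, 0.1727]
tcp_rot: [-3.084, -0.594, -0.0]
wrist_force: [1.6, -0.6, -0.6]
width: 0.601
grip_force: 0.0
```

Emit:
creep_tool([
  [[0.1616,-0.12,0],0],
  [[0.1616,-0.12,0],0],
  [[0.1616,-0.12,0],0],
  [[0,0,0],0.0433],
  [[0,0,0],0],
])

```text
time: 7.65
tool_pos: [0.5125, -0.2004, 0.1725]
tcp_rot: [-3.102, -0.492, 0.001]
wrist_force: [-0.8, 0.3, -0.0]
width: 0.601
grip_force: 0.0
```

```bash
python3 -c "
from st import *; to([.5126,-.2025,.072])"
```

```text
t 7.65 pos [ 0.5125 -0.2004  0.1725] F [-0.76  0.32 -0.04] w 0.601 q [-0.42  0.07  1.94  0.    1.13  0.84]
zaxis [-0.001  0.001 -1.   ] yaw_y deg -72.0 tool delta [-0.0005  0.0022  0.1005]
```

To row units: 0.04 m / 0.25 = 0.16, 0.002 m / 0.25 = 0.008.

Emit:
creep_tool([
  [[0,0.008,0.16],0],
  [[0,0,0.14],0],
  [[0,0,0.1],0],
  [[0,0,0],0],
])

```text
time: 8.15
tool_pos: [0.5104, -0.2038, 0.0703]
tcp_rot: [-3.1, -0.486, 0.008]
wrist_force: [-0.4, 1.3, 0.4]
width: 0.601
grip_force: 0.0
```

Emit:
creep_tool([
  [[0,0,0],0],
  [[0,0,0],0],
  [[0,0,0],0],
  [[0,0,0],0],
], jaw=0, grip_force=25)

```text
time: 8.65
tool_pos: [0.5132, -0.203, 0.0745]
tcp_rot: [-3.101, -0.483, -0.001]
wrist_force: [-2.6, 9.5, 6.2]
width: 0.153
grip_force: 24.7
```

```bash
python3 -c "
from st import *; to([.5126,-.2025,.072])"
```

```text
t 8.65 pos [ 0.5132 -0.203   0.0745] F [-2.63  9.55  6.16] w 0.153 q [-0.42  0.18  2.01  0.    0.95  0.84]
zaxis [ 0.     0.004 -1.   ] yaw_y deg -72.3 tool delta [-0.0004 -0.0006  0.0025]
```

The post is pinched (13 mm opening, 25 N). Swinging in 0.1 rad steps about the pivot: tool -y along the arc, +x towards the pivot.

To row units: -0.011 m / 0.25 = -0.044, 0.0005 m / 0.25 = 0.002, 0.1 rad / 1.5708 = 0.0637.

Emit:
creep_tool([
  [[0.002,-0.044,0],0.0637],
  [[0.002,-0.044,0],0.0637],
  [[0.002,-0.044,0],0.0637],
  [[0.002,-0.044,0],0.0637],
  [[0.002,-0.044,0],0.0637],
])

```text
time: 9.28
tool_pos: [0.5092, -0.1514, 0.0746]
tcp_rot: [3.125, -0.302, -0.0]
wrist_force: [-4.5, -2.6, 4.4]
width: 0.155
grip_force: 24.9
```

```bash
python3 -c "
from st import *; to([.5126,-.2025,.072])
s=bot.read_state();d=s['tool_pos'][:2]-[.6173,-.1698];print(np.hypot(*d),197.8-np.degrees(np.arctan2(d[1],d[0]))%360,s['grip_force'])"
```

```text
t 9.275 pos [ 0.5092 -0.1514  0.0746] F [-4.47 -2.65  4.38] w 0.155 q [-0.33  0.15  2.06 -0.    0.94  1.43]
zaxis [-0.    -0.002 -1.   ] yaw_y deg -101.0 tool delta [0.0131 0.0494 0.0027]
0.10966138201733144 27.433283684502072 24.855534732341766
```

Radius 109.7 mm and 0.48 rad turned, as planned; the forces are low, so I'll continue.

To row units: -0.011 m / 0.25 = -0.044, 0.0005 m / 0.25 = 0.002, 0.1 rad / 1.5708 = 0.0637.

Emit:
creep_tool([
  [[0.002,-0.044,0],0.0637],
  [[0.002,-0.044,0],0.0637],
  [[0.002,-0.044,0],0.0637],
  [[0.002,-0.044,0],0.0637],
  [[0.002,-0.044,0],0.0637],
])

```text
time: 9.9
tool_pos: [0.531, -0.1013, 0.0745]
tcp_rot: [2.954, -1.067, -0.005]
wrist_force: [-8.5, -0.5, 7.8]
width: 0.155
grip_force: 25.3
```

Emit:
creep_tool([
  [[0.002,-0.044,0],0.0637],
  [[0.002,-0.044,0],0.0637],
  [[0.0012,-0.028,0],0.0382],
  [[0,0,0],0],
])

```text
time: 10.4
tool_pos: [0.5518, -0.0806, 0.0744]
tcp_rot: [2.793, -1.437, -0.007]
wrist_force: [-9.6, 2.6, 10.5]
width: 0.15
grip_force: 25.5
```

```bash
python3 -c "
from st import *; to([.5126,-.2025,.072])
s=bot.read_state();d=s['tool_pos'][:2]-[.6173,-.1698];print(np.hypot(*d),np.radians(197.8-np.degrees(np.arctan2(d[1],d[0]))%360),s['grip_force'])"
```

```text
t 10.4 pos [ 0.5518 -0.0806  0.0744] F [-9.65  2.57 10.52] w 0.15 q [-0.19  0.2   2.    0.    0.95  2.33]
zaxis [-0.004  0.001 -1.   ] yaw_y deg -144.4 tool delta [0.0763 0.1028 0.0024]
0.11062633184205903 1.248191245126586 25.495970249176025
```

Joint 6 is nearing its range (2.33 of 2.55), so the last bit goes without turning. I'll also ease the 10 N upward load by 2 mm.

To row units: -0.0055 m / 0.25 = -0.022, -0.002 m / 0.25 = -0.008.

Emit:
creep_tool([
  [[0.0008,-0.022,-0.008],0],
  [[0.0012,-0.022,0],0],
  [[0,0,0],0],
])

```text
time: 10.78
tool_pos: [0.5591, -0.075, 0.0745]
tcp_rot: [2.791, -1.436, -0.012]
wrist_force: [-9.4, 1.6, 4.4]
width: 0.15
grip_force: 25.1
```

Emit:
creep_tool([
  [[0.0028,-0.012,0],0],
  [[0.002,-0.012,0],0],
  [[0,0,0],0],
])

```text
time: 11.15
tool_pos: [0.5647, -0.0723, 0.0745]
tcp_rot: [2.792, -1.436, -0.012]
wrist_force: [-10.1, 1.9, 3.3]
width: 0.153
grip_force: 25.0
```

```bash
python3 -c "
from st import *; to([.5126,-.2025,.072])
s=bot.read_state();d=s['tool_pos'][:2]-[.6173,-.1698];print(np.hypot(*d),np.radians(197.8-np.degrees(np.arctan2(d[1],d[0]))%360),s['grip_force'])"
```

```text
t 11.15 pos [ 0.5647 -0.0723  0.0745] F [-10.15   1.91   3.29] w 0.153 q [-0.17  0.22  1.97  0.    0.96  2.35]
zaxis [-0.008  0.002 -1.   ] yaw_y deg -144.5 tool delta [0.0757 0.1181 0.0027]
0.110785271083789 1.38676621254998 25.01677840948105
```

Angle is about 1.387 by geometry, with tangential force about 8 N. I'll push a little further to feel the stop.

To row units: -0.002 m / 0.25 = -0.008, -0.0015 m / 0.25 = -0.006.

Emit:
creep_tool([
  [[0.0016,-0.008,0],0],
  [[0.0012,-0.006,0],0],
  [[0,0,0],0],
  [[0,0,0],0],
])

```text
time: 11.65
tool_pos: [0.5671, -0.0712, 0.0745]
tcp_rot: [2.791, -1.435, -0.014]
wrist_force: [-11.4, 1.2, 4.9]
width: 0.156
grip_force: 25.3
```

```bash
python3 chk.py 5; python3 -c "
from st import *
s=bot.read_state();d=s['tool_pos'][:2]-[.6173,-.1698];print(np.hypot(*d),np.radians(197.8-np.degrees(np.arctan2(d[1],d[0]))%360),s['grip_force'])"
```

```text
t 11.75 pos [ 0.5671 -0.0712  0.0745] F [-11.98   1.49   4.01] w 0.154 q [-0.17  0.22  1.96 -0.    0.96  2.35]
zaxis [-0.009  0.001 -1.   ] yaw_y deg -144.4 tool delta [ 0.073   0.1209 -0.0852]
15 2 2
0.11062483148381408 1.410694342757938 25.259023904800415
```

View pics/z5.png

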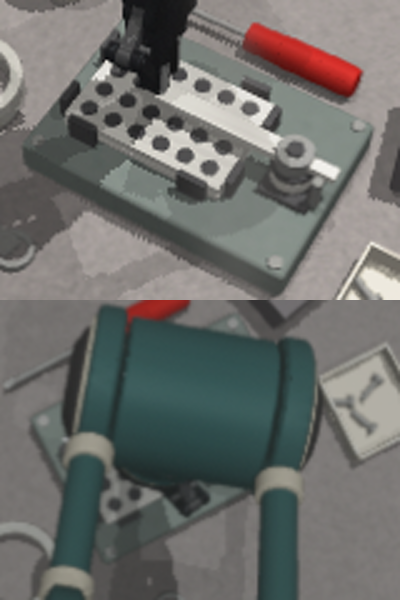

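The side view shows the arm lying along the plate's length, from the hub at zoom (296,150) to the post in the fingers at (150,75), and the plate is flat. One more small push to confirm the stop.

To row units: -0.002 m / 0.25 = -0.008, -0.001 m / 0.25 = -0.004.

Emit:
creep_tool([
  [[0.0016,-0.008,0],0],
  [[0.0008,-0.004,0],0],
  [[0,0,0],0],
  [[0,0,0],0],
])

```text
time: 12.25
tool_pos: [0.5672, -0.0711, 0.0744]
tcp_rot: [2.788, -1.433, -0.021]
wrist_force: [-20.0, -3.4, 9.9]
width: 0.155
grip_force: 26.6
```

```bash
python3 -c "
from st import *
s=bot.read_state();d=s['tool_pos'][:2]-[.6173,-.1698];print(np.hypot(*d),np.radians(197.8-np.degrees(np.arctan2(d[1],d[0]))%360),s['grip_force'])"
```

```text
0.11065379407668852 1.4116256119488915 26.620074212551117
```

Commanding 3 mm more gave no motion and the force doubled to 20 N, so the arm is on its stop. Before handing in, I'll let it settle briefly.

Emit:
creep_tool([
  [[0,0,0],0],
  [[0,0,0],0],
  [[0,0,0],0],
  [[0,0,0],0],
])

```text
time: 12.75
tool_pos: [0.5672, -0.0711, 0.0744]
tcp_rot: [2.788, -1.433, -0.021]
wrist_force: [-18.9, -3.2, 10.0]
width: 0.151
grip_force: 26.6
```

```bash
python3 -c "
from workcell import bot, eyes; print(bot.finish_job())"
```

```text
the job is handed in; nothing more can be done
None
```

The job is handed in at about 12.8 s: I pressed the plate level (top at 44 mm, tilt 0.003 rad), then swung the arm to its stop, where the gripper still holds the post at about 27 N; no verdict came back.

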